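Stopper the sample cell and hold it in the light path of the transmission meter

TASK

The blue stopper of the glass sample cell stands proud: with the cell standing in its wooden rack, press the stopper down until it is fully home. Then pick the cell up by its two frosted faces only, without the gripper ever touching the clear windows, and hold it upright in the middle of the gap of the transmission meter, its clear windows squarely facing lamp and receiver so that the light axis passes through the middle of the windows, the cell touching neither meter nor rack. Finish while still holding it there, steady, and leave everything else on the bench where it is.

Things in the scene. Friction and masses are not known exactly. Their poses are not given: they have to be found in the camera images.
- rack: Beech block, 70 (its x) x 180 (its y) x 22 mm high, fixed. Two pockets, 27 x 47 mm, 10 mm deep, centred at y = +40 and -40 mm, floors 12 mm above the bench, 1.5 mm play all round. One holds the sample cell, the other the black zero block (either way round). Origin: centre of its underside, z up.
- cell: Upright glass cuvette, 24 (its x) x 44 (its y) x 60 mm high plus blue stopper, amber bar inside, 110 to 210 g. Milky frosted faces look to its +x and -x (24 mm apart: grip these, 35 to 40 mm up); clear windows look to +y and -y (44 mm apart: never touch). Light must pass along its y, either way. Origin: centre of underside, z up; in the rack 12 mm above the bench, axes parallel to the rack's.
- frosted_a: The frosted plate on the cell's +x side, 3 mm thick, 43 mm long, 60 mm high. Its frame is the cell's frame (origin at the centre of the cell's underside).
- frosted_b: The frosted plate on the cell's -x side, otherwise as frosted_a. Its frame is the cell's frame.
- window_a: The clear window on the cell's +y end, 18 mm wide, 60 mm high, 3 mm thick. Its frame is the cell's frame.
- window_b: The clear window on the cell's -y end, otherwise as window_a. Its frame is the cell's frame.
- cell_eye (a point): The middle of the cell, where the light axis should pass: on the cell's vertical centre line, 30 mm above its underside (level with the middle of both windows).
- stopper (a joint): How far the stopper stands proud of being fully home, in m: 0 = home, its blue flange down on the cell's rim; it starts 4 to 7 mm up and cannot go above 8 mm. It is a stiff push fit: it slides down under about 4 N, stays where it is left and stops hard at 0.
- stopper_top (a point): Centre of the top of the blue stopper's flange (20 mm along the cell's x, 40 mm along its y, 8 mm thick). 68 mm above the cell's underside when home.
- meter: Transmission meter, fixed: pale grey base 130 (its x) x 250 (its y) mm, top 42 mm above the bench; black finned lamp tube (blue lens) at its +y end, pale grey receiver box (dark window) at its -y end, facing each other across a gap from y = -45 to +45 mm that is open above and in front. Both are about 54 mm wide and reach 138 mm above the bench. Origin: centre of its underside, z up.
- light_axis (a point): The point on the light axis midway between lamp and receiver, in the middle of the gap, 110 mm above the bench and 68 mm above the meter's base; the light runs along this frame's y (the meter's y). The middle of the cell belongs here.
- zero_block: Solid black metal block, 24 x 44 x 60 mm, 170 g, standing in the other pocket of the rack; leave it. Origin: centre of its underside.
- articulator: Brass dental articulator with plaster casts, 115 x 110 x 115 mm, 0.9 kg; leave it. Origin: centre of its underside.
- wheel: Green carborundum grinding wheel lying flat, 90 mm across, 16 mm thick; leave it. Origin: centre of its underside.
- file: Steel file with beech handle, 270 mm long, lying along its x, about 20 mm high; leave it. Origin: on the bench below its middle.
- dappen_dish: Small eight-sided frosted glass dish, 38 mm across, 30 mm high; leave it. Origin: centre of its underside.
- stone_cast: Cream stone cast of a lower jaw, 75 x 64 x 32 mm; leave it. Origin: centre of its underside.

How it is judged:
On the way, in this order (a step that is already met when the one before it is completed fails the run):
1. the stopper is pressed fully home (within 1 mm) while the cell stands in the rack (value of joint stopper below 0.001 m and height (world z) of cell below 0.016 m and angle between cell's own z axis and vertical below 0.1 rad), for 0.2 s.
2. the cell is held clear of the rack between the fingers, by both frosted faces, stopper still home (contact force between the fingers and frosted_a above 1 N and contact force between the fingers and frosted_b above 1 N and height (world z) of cell above 0.035 m and contact force between cell and rack below 0.1 N and value of joint stopper below 0.0015 m), for 0.2 s.
At the end, for the whole second after the job is handed in: The gripper holds the cell still by both frosted faces, nothing else touching it: its middle within 6 mm sideways and 10 mm in height of the light axis, within 18 mm of mid-gap, upright within 8 deg, windows square to the light within 10 deg, stopper home within 1.5 mm (x of cell_eye in the frame of light_axis between -0.006 and 0.006 m and y of cell_eye in the frame of light_axis between -0.018 and 0.018 m and z of cell_eye in the frame of light_axis between -0.01 and 0.01 m and angle between cell's own z axis and vertical below 0.14 rad and angle between the y axis of cell and the y axis of meter, either way round below 0.17 rad and value of joint stopper below 0.0015 m and contact force between the fingers and frosted_a above 1 N and contact force between the fingers and frosted_b above 1 N and contact force between cell and meter below 0.1 N and contact force between cell and rack below 0.1 N and contact force between cell and zero_block below 0.1 N and linear speed of cell below 0.02 m/s); the arm keeps its last pose, push and grip.
It fails at once if the gripper or arm touches a clear window of the cell (contact force between any of the fingers, the arm and window_a above 0.3 N or contact force between any of the fingers, the arm and window_b above 0.3 N).
It fails at once if the cell knocks against the meter (contact force between cell and meter above 1 N).
It fails at once if another thing on the bench is moved (more than 15 mm) (distance of any of zero_block, articulator, wheel, file, dappen_dish, stone_cast from where it was at the start of the episode above 0.015 m).
It also fails if it takes over 48 s, if anything falls off the work surface, if the arm or the gripper's body presses on something with over 40 N, if the wrist force passes 120 N, or if a joint passes its speed limit or range.

ROBOT

A 6-joint arm with a two-finger parallel gripper is mounted at the origin on the work surface. World frame = base frame: x ahead of the robot, y to its left, z up, the work surface at z = 0. Lengths are in m, angles in rad, forces in N, time in s.
With the tool pointing down it reaches from about 0.35 to 0.875 m from the base axis. Payload 4.2 kg.
Tool frame: the origin (TCP) lies on the centre line of the jaws, within the pads' length; the fingertips stand 17 mm ahead of it and the grasp point (between the pads) lies 2 mm behind it (bot.nose_length is the distance from the TCP to the fingertips, in m); z points along the fingers, x is the direction in which the jaws open and shut, and the axes are right-handed (so a half turn about z gives the same grasp; the last joint's range is limited). The gripper opens to 87 mm and grips with 3 to 60 N. Pads are 19 mm wide; open, the fingers measure 117 mm over their backs; the gripper's body (75 mm by 190 mm) begins 51 mm behind the grasp point.
Start: joints at [1.493, 0.385, 0.008, 0, -1.194, -0.259], TCP at [0.207, 0.59, 0.24] pointing down, gripper open.
Joint ranges: [-3.14, 3.14], [-1.21, 2.06], [-1.07, 1.41], [-3.16, 2.05], [-2.99, -0.16], [-3.1, 3.1]. Speed limits (rad/s): [2.79, 2.79, 3.14, 3.14, 3.14, 3.14].

INTERFACE

Orientations are given as a 3x3 rotation matrix whose columns are the frame's x, y, z axes.
In Python, from plant import telemetry, viewer, ticket, bot gives the robot as it stands.
- The arm moves only by the shell command python3 -m handwheel 'ROWS'. ROWS is JSON, one flat list of numbers, 7 for each row, row after row: the shift along the tool's x, y, z in cm, then the turn, a rotation vector about the tool's x, y, z in rad, then the finger opening in cm, from 0 to 8.7. In form: [tx, ty, tz, rx, ry, rz, hand, tx, ty, tz, rx, ry, rz, hand, ...]. A call has 1 to 12 rows; each row shifts and turns the commanded pose from where the row before left it, along the tool's axes as they then stand; what a row does not reach is not made up. A row lasts 1/8 s, in which the tool goes at most 62.5 mm and 10.7 degrees, less where a joint would pass 70% of its speed; a pose out of reach is approached as far as the arm can. A call is refused whole if a number of a shift passes 6.25 or a number of a turn 0.188, either way. A call with a gripper value outside its range is refused whole. The fingers move at their own pace and stop on an object; the grip force is fixed at half the most. Time passes only in rows, so rows that do not move let the fingers close. It gives the time, the measured TCP pose, the force and the opening at its end, in the units of the state.
- telemetry.get_state(): the state, without advancing time (a new reading comes with each control period).
- viewer.grab_frame(name): name is "scene" or "top"; returns the picture (420x560x3 uint8, red, green, blue); there is no depth.
- viewer.calibration(name): a dict with "fx", "fy", "cx", "cy" (pixels), "D" ([k1, k2, p1, p2, k3] as OpenCV has them; the pictures are not rectified), "R" (3x3) and "t" (3): a world point X has camera coordinates R X + t. Camera axes: x right, y down, z forward; pixel columns grow to the right and rows downward; lengths in m; the calibration is good to about 2 mm. A picture is of the moment at which its call begins. calibration takes no time and is no camera call.
- ticket.job_done(): hands the job in, once; it reports no verdict.
The state is a dict: "clock": time; "qpos": joint angles; "qvel": joint speeds; "joint_torque": joint torques, N m; "tcp_pos": TCP position; "tool_rot": TCP orientation; "wrist_force": force on the tool from outside, world axes, zero at the start; "ft_torque": the same for the moment, N m; "width": finger opening in m.
Only numpy, scipy, OpenCV 4.12 (cv2) and the standard library are available. Lean on these libraries where they do the work, as an engineer would, in place of code of your own. Each camera call takes 0.05 s, during which the arm holds its last target.

## Working session

There is one attempt and no reset: what is moved stays moved. The work goes in short steps, Python scripts to look and compute and a shell command to move; the robot and the scene stay as the last step left them, time stands still between calls to the robot, and variables do not carry over. Pictures are saved under pics/ and viewed, and the job is handed in when it is done.

```bash
mkdir -p pics; ls; python3 - <<'E'
from plant import telemetry, viewer, ticket, bot
import cv2
for n in ("scene","top"):
    im=viewer.grab_frame(n); cv2.imwrite(f"pics/{n}0.png",im[:,:,::-1])
    print(n,viewer.calibration(n))
print(telemetry.get_state())
E
```

```text
pics
scene {'fx': 402.5671971776829, 'fy': 402.5671971776829, 'cx': 279.29082025875834, 'cy': 214.0547604286614, 'D': array([-0.10073307,  0.        ,  0.        ,  0.        ,  0.        ]), 'R': array([[ 0.26850105,  0.96323803,  0.00892614],
       [ 0.79889377, -0.21749379, -0.56077197],
       [-0.53821551,  0.1576989 , -0.82792217]]), 't': array([-0.12708233, -0.42283869,  1.62131972])}
top {'fx': 378.95304419728626, 'fy': 378.95304419728626, 'cx': 281.2135963960445, 'cy': 204.82105955267406, 'D': array([-0.04394505,  0.        ,  0.        ,  0.        ,  0.        ]), 'R': array([[-0.02151286, -0.99972621,  0.00920378],
       [-0.98409955,  0.01955132, -0.17653842],
       [ 0.17631013, -0.01285528, -0.98425072]]), 't': array([-0.01171548,  0.61258712,  1.49074479])}
{'clock': 0.1, 'qpos': array([ 1.49261984e+00,  3.85498449e-01,  6.74707186e-03, -4.29827519e-04,
       -1.19401097e+00, -2.58604256e-01]), 'qvel': array([ 0.00089065, -0.00296366,  0.00438168,  0.00226253,  0.00072228,
       -0.00039974]), 'joint_torque': array([-8.04852743e-05, -3.91687453e+01,  1.87937701e+01,  4.23188657e+00,
        1.35402617e-02, -6.79429309e-05]), 'tcp_pos': array([0.20634567, 0.58941085, 0.23855235]), 'tool_rot': array([[-3.30599480e-01, -9.43770989e-01, -5.51992707e-04],
       [-9.43769025e-01,  3.30599920e-01, -1.92876761e-03],
       [ 2.00280366e-03, -1.16695949e-04, -9.99997988e-01]]), 'wrist_force': array([-0.31952094,  0.20483041, -0.96323001]), 'ft_torque': array([ 0.0118408 ,  0.01636939, -0.00312567]), 'width': 0.0871984030459009}
```

View pics/scene0.png

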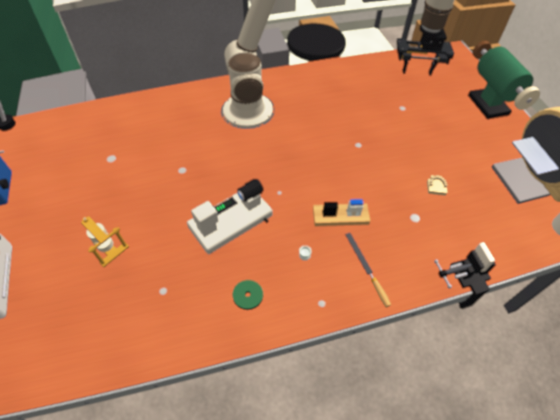

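View pics/top0.png

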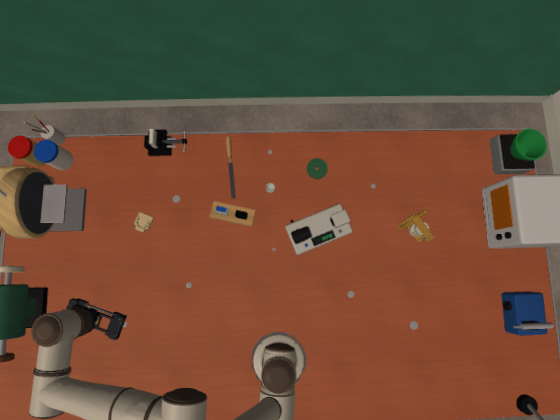

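The scene shows the rack at about (342,214) and the meter at about (230,220). In the top view the rack is at about (233,214) and the meter at (318,230). I'll enlarge both areas.

```bash
python3 - <<'E'
import cv2,numpy as np
t=cv2.imread("pics/top0.png"); s=cv2.imread("pics/scene0.png")
a=cv2.resize(t[190:265,200:360],None,fx=5,fy=5,interpolation=cv2.INTER_CUBIC)
cv2.imwrite("pics/top0z.png",a)
b=cv2.resize(s[170:255,180:380],None,fx=4,fy=4,interpolation=cv2.INTER_CUBIC)
cv2.imwrite("pics/scene0z.png",b)
E
```

```text
(no output)
```

View pics/top0z.png

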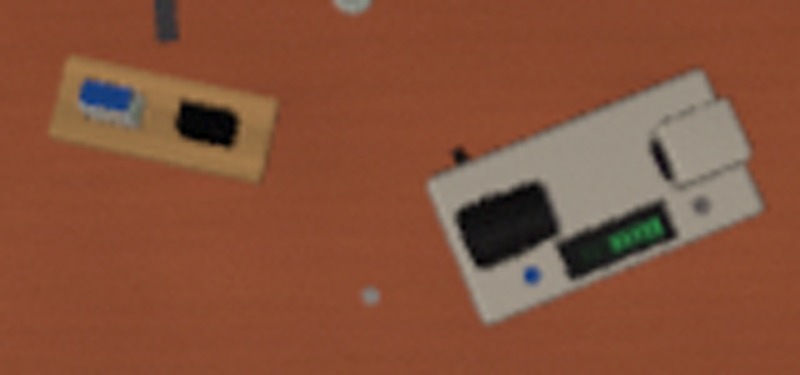

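View pics/scene0z.png

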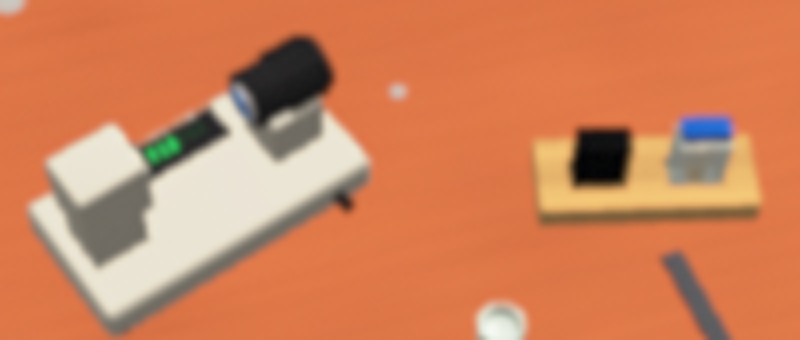

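```bash
cat > h.py <<'E'
import numpy as np,cv2
from plant import viewer
CAL={n:viewer.calibration(n) for n in("scene","top")}
def K(c): return np.array([[c['fx'],0,c['cx']],[0,c['fy'],c['cy']],[0,0,1.]])
def rays(n,px):
    c=CAL[n]; u=cv2.undistortPoints(np.float64(px).reshape(-1,1,2),K(c),c['D']).reshape(-1,2)
    d=np.c_[u,np.ones(len(u))]@c['R']; return -c['R'].T@c['t'],d/np.linalg.norm(d,axis=1)[:,None]
def onz(n,px,z):
    C,d=rays(n,px); return (C+d*((z-C[2])/d[:,2])[:,None])[:,:2]
def tri(n1,p1,n2,p2):
    (C1,d1),(C2,d2)=rays(n1,[p1]),rays(n2,[p2]); A=np.c_[d1[0],-d2[0]]
    s=np.linalg.lstsq(A,C2-C1,rcond=None)[0]; a=C1+s[0]*d1[0]; b=C2+s[1]*d2[0]
    return (a+b)/2,np.linalg.norm(a-b)
def proj(n,X):
    c=CAL[n]; return cv2.projectPoints(np.float64(X).reshape(-1,1,3),cv2.Rodrigues(c['R'])[0],c['t'],K(c),c['D'])[0].reshape(-1,2)
def mask(im,lo,hi,roi):
    h=cv2.cvtColor(im,cv2.COLOR_BGR2HSV); m=cv2.inRange(h,lo,hi); o=np.zeros_like(m)
    x0,y0,x1,y1=roi; o[y0:y1,x0:x1]=m[y0:y1,x0:x1]; return o
def rect(n,m,z):
    c=max(cv2.findContours(m,cv2.RETR_EXTERNAL,cv2.CHAIN_APPROX_NONE)[0],key=cv2.contourArea)
    P=onz(n,c.reshape(-1,2),z); r=cv2.minAreaRect((P*1000).astype(np.float32)); return r,c,P
E
python3 - <<'E'
from h import *
import sys
for n in CAL: print(n,(-CAL[n]['R'].T@CAL[n]['t']).round(3))
t=cv2.imread("pics/top0.png"); s=cv2.imread("pics/scene0.png")
for n,im,pts in(("top",t,[(216,203),(212,215),(252,223),(221,209),(241,214),(300,222),(340,215),(290,250),(352,225)]),("scene",s,[(320,210),(350,220),(345,222),(356,202),(356,206),(215,230),(205,210),(330,212)])):
    h=cv2.cvtColor(im,cv2.COLOR_BGR2HSV)
    for p in pts: print(n,p,h[p[1],p[0]])
E
```

```text
scene [ 1.245 -0.225  1.106]
top [ 0.34  -0.005  1.576]
top (216, 203) [ 16 135 160]
top (212, 215) [ 16 137 149]
top (252, 223) [ 15 137 138]
top (221, 209) [108 213 122]
top (241, 214) [126 116  11]
top (300, 222) [ 18  38 156]
top (340, 215) [ 17  38 154]
top (290, 250) [  9 168 138]
top (352, 225) [  9 166 141]
scene (320, 210) [ 18 135 233]
scene (350, 220) [ 18 133 237]
scene (345, 222) [ 17 136 169]
scene (356, 202) [108 209 205]
scene (356, 206) [ 21  21 174]
scene (215, 230) [ 21  35 170]
scene (205, 210) [ 21  23 235]
scene (330, 212) [135  85   6]
```

```bash
python3 - <<'E'
from h import *
t=cv2.imread("pics/top0.png"); s=cv2.imread("pics/scene0.png")
def up(im): return cv2.resize(im,None,fx=8,fy=8,interpolation=cv2.INTER_CUBIC)
def go(lbl,n,im,lo,hi,roi,z):
    x0,y0,x1,y1=roi; U=up(im[y0:y1,x0:x1]); m=cv2.inRange(cv2.cvtColor(U,cv2.COLOR_BGR2HSV),lo,hi)
    m=cv2.morphologyEx(m,cv2.MORPH_OPEN,np.ones((5,5)))
    c=max(cv2.findContours(m,cv2.RETR_EXTERNAL,cv2.CHAIN_APPROX_NONE)[0],key=cv2.contourArea).reshape(-1,2)
    px=(c+.5)/8-.5+[x0,y0]; P=onz(n,px,z); r=cv2.minAreaRect((P*1000).astype(np.float32))
    print(lbl,n,'c',np.round(r[0],1),'size',np.round(r[1],1),'ang',round(r[2],2),'corners',cv2.boxPoints(r).round(0).tolist())
    V=U.copy(); cv2.drawContours(V,[c.reshape(-1,1,2)],-1,(255,0,255),1); cv2.imwrite(f"pics/m_{lbl}_{n}.png",V)
R1=(200,190,265,235);R2=(305,190,380,235)
go("rack","top",t,(11,60,100),(25,160,255),R1,.022)
go("rack","scene",s,(13,60,195),(25,170,255),R2,.022)
for z in(.084,.086):
  go("stop","top",t,(100,120,60),(120,255,255),R1,z)
  go("stop","scene",s,(100,120,60),(120,255,255),R2,z)
go("zero","top",t,(0,0,0),(180,255,70),(230,200,255,225),.072)
go("meter","top",t,(10,0,60),(30,80,255),(275,190,365,260),.042)
go("lamp","top",t,(0,0,0),(180,255,70),(285,220,312,250),.138)
go("recvtop","scene",s,(15,0,205),(30,60,255),(190,195,220,225),.138)
E
```

```text
rack top c [586.5 179. ] size [185.5  76.1] ang 76.61 corners [[528.0, 98.0], [602.0, 80.0], [645.0, 260.0], [571.0, 278.0]]
rack scene c [586.5 177.8] size [184.9  72.6] ang 76.63 corners [[530.0, 96.0], [600.0, 79.0], [643.0, 259.0], [573.0, 276.0]]
stop top c [595.5 218. ] size [38.8 17.8] ang 76.7 corners [[582.0, 201.0], [600.0, 197.0], [609.0, 235.0], [591.0, 239.0]]
stop scene c [598.5 215.3] size [36.8 17.5] ang 74.9 corners [[585.0, 200.0], [602.0, 195.0], [612.0, 231.0], [595.0, 235.0]]
stop top c [595.1 217.7] size [38.7 17.7] ang 76.7 corners [[582.0, 201.0], [599.0, 197.0], [608.0, 234.0], [591.0, 239.0]]
stop scene c [599.8 214.4] size [36.7 17.4] ang 74.9 corners [[587.0, 199.0], [603.0, 194.0], [613.0, 230.0], [596.0, 234.0]]
zero top c [573.  138.4] size [49.5 30. ] ang 77.72 corners [[553.0, 117.0], [582.0, 111.0], [593.0, 159.0], [564.0, 166.0]]
meter top c [ 515.  -178.2] size [130.6 258.5] ang 20.73 corners [[408.0, -80.0], [500.0, -322.0], [622.0, -276.0], [530.0, -34.0]]
lamp top c [482.  -96.4] size [50.1 71.7] ang 20.99 corners [[446.0, -72.0], [471.0, -139.0], [518.0, -121.0], [493.0, -54.0]]
recvtop scene c [ 544.5 -251. ] size [47.  57.4] ang 21.82 corners [[512.0, -233.0], [533.0, -286.0], [577.0, -269.0], [556.0, -216.0]]
```

```bash
python3 - <<'E'
import cv2,numpy as np
from h import *
t=cv2.imread("pics/top0.png"); s=cv2.imread("pics/scene0.png")
def fr(o,yaw,P): 
    c,q=np.cos(yaw),np.sin(yaw); P=np.array(P,float); return np.c_[o[0]+c*P[:,0]-q*P[:,1],o[1]+q*P[:,0]+c*P[:,1],P[:,2]]
def draw(V,n,P,roi,k,col):
    p=((proj(n,P)-roi[:2]+.5)*k).astype(int); cv2.polylines(V,[p.reshape(-1,1,2)],True,col,1)
def box(a,b,z): return [(-a/2,-b/2,z),(a/2,-b/2,z),(a/2,b/2,z),(-a/2,b/2,z)]
def sh(P,d): return [(x+d[0],y+d[1],z) for x,y,z in P]
M=((.515,-.176),np.radians(20.9)); R=((.5865,.1785),np.radians(-13.4))
for n,im,roi,k in(("top",t,(205,190,365,265),5),("scene",s,(182,170,382,255),4)):
    V=cv2.resize(im[roi[1]:roi[3],roi[0]:roi[2]],None,fx=k,fy=k,interpolation=cv2.INTER_CUBIC)
    draw(V,n,fr(*M,box(.13,.25,.042)),roi,k,(255,0,255))
    draw(V,n,fr(*M,box(.13,.25,.0)),roi,k,(255,255,0))
    draw(V,n,fr(*M,[(-.027,-.045,.138),(.027,-.045,.138),(.027,-.045,.042),(-.027,-.045,.042)]),roi,k,(0,0,255))
    draw(V,n,fr(*M,[(-.027,.045,.138),(.027,.045,.138),(.027,.045,.082),(-.027,.045,.082)]),roi,k,(0,0,255))
    draw(V,n,fr(*R,box(.07,.18,.022)),roi,k,(255,0,255))
    draw(V,n,fr(*R,sh(box(.02,.04,.085),(0,.04))),roi,k,(0,0,255))
    draw(V,n,fr(*R,sh(box(.024,.044,.072),(0,-.04))),roi,k,(0,0,255))
    cv2.imwrite(f"pics/ov_{n}.png",V)
E
```

```text
(no output)
```

View pics/ov_top.png

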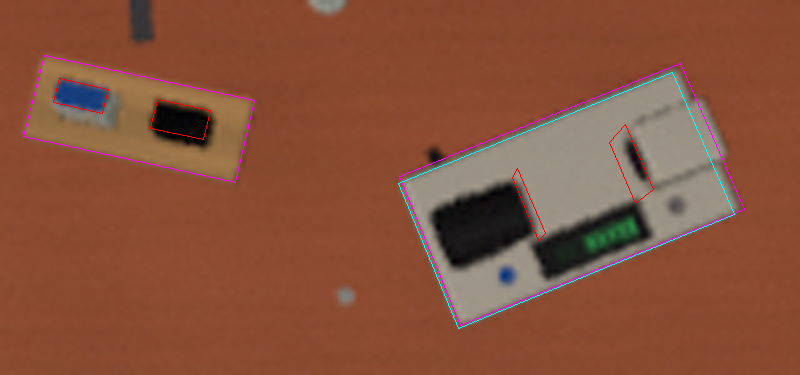

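View pics/ov_scene.png

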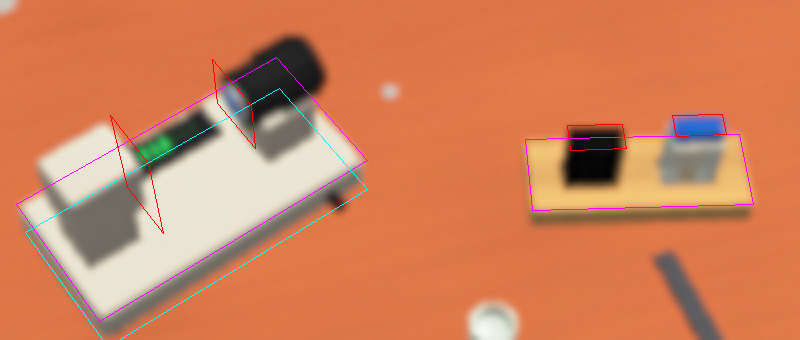

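Overlay check: the rack, base, stopper and lamp lens outlines agree with both pictures to within about 1 px.
- **Rack:** (586.5, 178.5) mm, yaw −13.4°. The cell is in the +y pocket at (596, 217.5).
- **Meter:** (515, −176) mm, yaw 20.9°.

Next I move over the cell with the fingers closed.

```bash
python3 -m handwheel '[2.23,-4.9,0,0,0,0,0, 2.23,-4.9,0,0,0,0,0, 2.23,-4.9,0,0,0,0,0, 2.23,-4.9,0,0,0,0,0, 2.23,-4.9,0,0,0,0,0, 2.23,-4.9,0,0,0,0,0, 2.23,-4.9,0,0,0,0,0, 2.23,-4.9,0,0,0,0,0, 2.23,-4.9,0,0,0,0,0, 2.23,-4.9,0,0,0,0,0]'
python3 -m handwheel '[0,0,0,0,0,0.183,0, 0,0,0,0,0,0.183,0, 0,0,0,0,0,0.183,0, 0,0,0,0,0,0.183,0, 0,0,0,0,0,0.183,0, 0,0,0,0,0,0.183,0, 0,0,0,0,0,0.183,0, 0,0,0,0,0,0.183,0, 0,0,0,0,0,0,0]'
cat >> h.py <<'E'
def delta(goal,yawdeg):
    "remaining shift (cm, tool axes) and turn to put TCP at goal with tool down, tool x at yaw"
    from plant import telemetry
    from scipy.spatial.transform import Rotation as Ro
    s=telemetry.get_state(); R=s['tool_rot']; y=np.radians(yawdeg)
    G=np.array([[np.cos(y),np.sin(y),0],[np.sin(y),-np.cos(y),0],[0,0,-1.]])
    print('t',round(s['clock'],2),'tcp',s['tcp_pos'].round(4),'F',s['wrist_force'].round(1),'w',round(s['width'],4),'q',s['qpos'].round(2))
    print('shift cm',(R.T@(np.array(goal)-s['tcp_pos'])*100).round(2),'turn',Ro.from_matrix(R.T@G).as_rotvec().round(3))
E
python3 -c "
from h import *
delta((.5957,.2175,.115),166.6)"
```

```text
clock: 1.35
tcp_pos: [0.5962, 0.2161, 0.2391]
tool_rot: [[-0.33, -0.944, -0.001], [-0.944, 0.33, -0.0], [0.001, 0.001, -1.0]]
wrist_force: [0.0, 0.6, 0.0]
width: 0.0016
clock: 2.48
tcp_pos: [0.595, 0.2174, 0.239]
tool_rot: [[-0.974, 0.226, -0.001], [0.226, 0.974, -0.0], [0.001, -0.001, -1.0]]
wrist_force: [1.2, 1.0, 0.6]
width: 0.0008
t 2.48 tcp [0.595  0.2174 0.239 ] F [1.2 1.  0.6] w 0.0008 q [ 0.61  0.4   0.03 -0.   -1.2  -0.83]
shift cm [-0.07  0.04 12.4 ] turn [-0.001 -0.001  0.006]
```

```bash
python3 -m handwheel '[-0.07,0.04,4.1,0,0,0.006,0, 0,0,4.1,0,0,0,0, 0,0,4.2,0,0,0,0, 0,0,0,0,0,0,0]'
python3 - <<'E'
from h import *
delta((.5957,.2175,.097),166.6)
for n,r in(("top",(205,185,265,230)),("scene",(320,180,380,225))):
    im=viewer.grab_frame(n)[:,:,::-1]; cv2.imwrite(f"pics/{n}1z.png",cv2.resize(im[r[1]:r[3],r[0]:r[2]],None,fx=10,fy=10,interpolation=cv2.INTER_CUBIC))
E
```

```text
clock: 2.98
tcp_pos: [0.5938, 0.2163, 0.1118]
tool_rot: [[-0.973, 0.232, -0.008], [0.232, 0.973, -0.004], [0.006, -0.006, -1.0]]
wrist_force: [0.2, -0.5, -0.1]
width: 0.0002
t 2.98 tcp [0.5938 0.2163 0.1118] F [ 0.2 -0.5 -0.1] w 0.0002 q [ 0.6   0.51 -0.13 -0.   -0.94 -0.84]
shift cm [-0.17  0.17  1.48] turn [-0.006 -0.006 -0.   ]
```

View pics/scene1z.png

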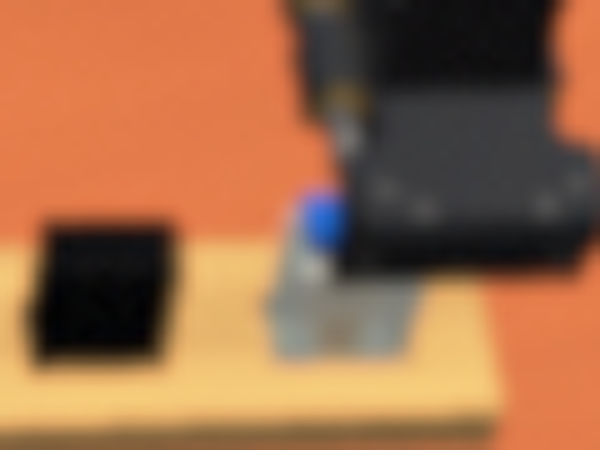

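```bash
python3 - <<'E'
from h import *
from plant import telemetry
s=telemetry.get_state();R=s['tool_rot'];p=s['tcp_pos']
for o in [(0,0,.017),(0,0,0),(0,0,-.053),(.095,.0375,-.053),(-.095,.0375,-.053),(.095,-.0375,-.053),(-.095,-.0375,-.053),(.0375,.095,-.053),(-.0375,.095,-.053)]:
    X=p+R@np.array(o); print(o,(( proj("scene",[X])[0]-[320,180])*10).round(),((proj("top",[X])[0]-[205,185])*10).round())
E
```

```text
(0, 0, 0.017) [374. 183.] [151. 228.]
(0, 0, 0) [384. 150.] [144. 221.]
(0, 0, -0.053) [414.  44.] [123. 197.]
(0.095, 0.0375, -0.053) [ 485. -198.] [-35. 421.]
(-0.095, 0.0375, -0.053) [594. 302.] [ 87. -63.]
(0.095, -0.0375, -0.053) [ 247. -193.] [160. 464.]
(-0.095, -0.0375, -0.053) [335. 309.] [278. -22.]
(0.0375, 0.095, -0.053) [701. -59.] [-146.  240.]
(-0.0375, 0.095, -0.053) [750. 137.] [-96.  50.]
```

View pics/top1z.png

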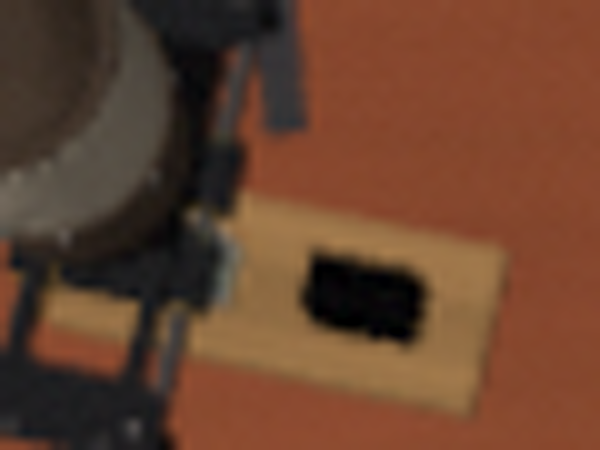

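Stopper pixels near (352,201) in the scene view sit directly under the tool tip's projected position, about (357,198), so alignment is fine. Now I press in small steps.

```bash
python3 -m handwheel '[-0.17,0.17,0.5,-0.006,-0.006,0,0, 0,0,0.3,0,0,0,0, 0,0,0.2,0,0,0,0, 0,0,0,0,0,0,0]'; python3 -m handwheel '[0,0,0.2,0,0,0,0]';python3 -m handwheel '[0,0,0.2,0,0,0,0]';python3 -m handwheel '[0,0,0,0,0,0,0]'; python3 -c "
from h import *
delta((.5957,.2175,.097),166.6)"
```

```text
clock: 3.58
tcp_pos: [0.5981, 0.219, 0.1057]
tool_rot: [[-0.972, 0.234, 0.007], [0.234, 0.972, 0.004], [-0.006, 0.006, -1.0]]
wrist_force: [-0.4, -0.3, -0.8]
width: 0.0005
clock: 3.7
tcp_pos: [0.5984, 0.2191, 0.1038]
tool_rot: [[-0.972, 0.234, 0.008], [0.234, 0.972, 0.005], [-0.007, 0.006, -1.0]]
wrist_force: [-0.6, -0.5, 1.6]
width: 0.0003
clock: 3.82
tcp_pos: [0.5983, 0.219, 0.1016]
tool_rot: [[-0.972, 0.234, 0.007], [0.234, 0.972, 0.004], [-0.006, 0.006, -1.0]]
wrist_force: [-0.8, -1.1, 4.2]
width: 0.0003
clock: 3.95
tcp_pos: [0.5982, 0.2191, 0.1016]
tool_rot: [[-0.972, 0.234, 0.007], [0.234, 0.972, 0.004], [-0.006, 0.006, -1.0]]
wrist_force: [-0.3, 0.6, 1.1]
width: 0.0005
t 3.95 tcp [0.5982 0.2191 0.1016] F [-0.3  0.6  1.1] w 0.0005 q [ 0.6   0.52 -0.14  0.   -0.9  -0.84]
shift cm [ 0.21 -0.22  0.46] turn [ 0.006  0.006 -0.002]
```

Contact came near TCP z = 0.103, which the 4–7 mm range predicts. I keep pressing.

```bash
for i in 1 2; do python3 -m handwheel '[0,0,0.2,0,0,0,0]' | egrep 'tcp|force';done; for i in 1 2 3; do python3 -m handwheel '[0,0,0.1,0,0,0,0]'| egrep 'tcp|force';done
```

```text
tcp_pos: [0.5985, 0.219, 0.1003]
wrist_force: [-0.7, -0.2, 4.0]
tcp_pos: [0.5984, 0.2191, 0.0981]
wrist_force: [-1.3, -0.4, 4.3]
tcp_pos: [0.5986, 0.219, 0.0975]
wrist_force: [-2.6, -0.9, 9.6]
tcp_pos: [0.599, 0.219, 0.0975]
wrist_force: [-3.3, -2.3, 13.1]
tcp_pos: [0.5993, 0.219, 0.0975]
wrist_force: [-3.0, -2.3, 16.5]
```

It hit a hard stop at z = 0.0975 with the force rising to 16 N, and home should be 0.097. I hold briefly, lift and open.

```bash
python3 -m handwheel '[0,0,0,0,0,0,0, 0,0,0,0,0,0,0, 0,0,0,0,0,0,0]' | egrep 'tcp|force'; python3 -m handwheel '[0,0,-1,0,0,0,0, 0,0,-2,0,0,0,0, 0,0,-2,0,0,0,0, 0,0,0,0,0,0,8.7, 0,0,0,0,0,0,8.7, 0,0,0,0,0,0,8.7, 0,0,0,0,0,0,8.7]';  python3 - <<'E'
from h import *
delta((.5957,.2175,.047),166.6)
for n,r in(("top",(205,185,265,230)),("scene",(320,180,380,225))):
    im=viewer.grab_frame(n)[:,:,::-1]; cv2.imwrite(f"pics/{n}2z.png",cv2.resize(im[r[1]:r[3],r[0]:r[2]],None,fx=10,fy=10,interpolation=cv2.INTER_CUBIC))
E
```

```text
tcp_pos: [0.5992, 0.219, 0.0975]
wrist_force: [-2.8, -1.5, 13.5]
clock: 5.82
tcp_pos: [0.5976, 0.2186, 0.1436]
tool_rot: [[-0.972, 0.234, 0.006], [0.234, 0.972, 0.004], [-0.005, 0.005, -1.0]]
wrist_force: [0.4, -0.5, 0.5]
width: 0.0326
t 5.83 tcp [0.5976 0.2186 0.1436] F [ 0.4 -0.5  0.5] w 0.0326 q [ 0.6   0.48 -0.1   0.   -0.99 -0.84]
shift cm [ 0.2  -0.2   9.66] turn [ 0.005  0.005 -0.002]
```

View pics/scene2z.png

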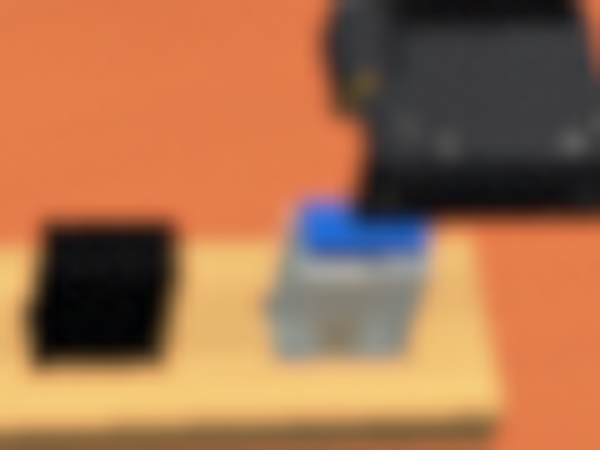

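View pics/top2z.png

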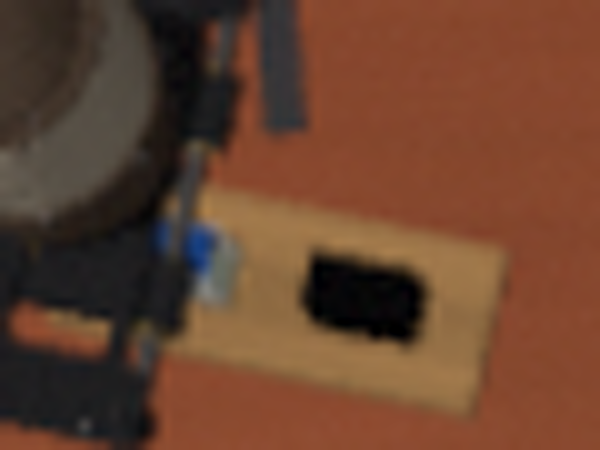

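The stopper in the scene view, at about (356,203), now sits flush on the cell. I finish opening and trim the position.

```bash
python3 -m handwheel '[0.2,-0.2,0,0.005,0.005,-0.002,8.7, 0,0,0,0,0,0,8.7, 0,0,0,0,0,0,8.7, 0,0,0,0,0,0,8.7, 0,0,0,0,0,0,8.7, 0,0,0,0,0,0,8.7, 0,0,0,0,0,0,8.7]' |grep width;  python3 -c "
from h import *
delta((.5957,.2175,.047),166.6)"
```

```text
width: 0.0867
t 6.8 tcp [0.5955 0.2173 0.1445] F [ 0.4  0.8 -0.3] w 0.0867 q [ 0.6   0.48 -0.1   0.   -1.   -0.84]
shift cm [-0.01  0.01  9.75] turn [ 0.001  0.001 -0.   ]
```

```bash
python3 -m handwheel '[0,0,2.5,0,0,0,8.7, 0,0,2.5,0,0,0,8.7, 0,0,2.5,0,0,0,8.7, 0,0,1.5,0,0,0,8.7, 0,0,0,0,0,0,8.7, 0,0,0,0,0,0,8.7]';  python3 -c "
from h import *
delta((.5957,.2175,.047),166.6)"
```

```text
clock: 7.55
tcp_pos: [0.5963, 0.2178, 0.0555]
tool_rot: [[-0.973, 0.232, 0.003], [0.232, 0.973, 0.001], [-0.002, 0.002, -1.0]]
wrist_force: [0.6, 0.5, 0.2]
width: 0.0872
t 7.55 tcp [0.5963 0.2178 0.0555] F [0.6 0.5 0.2] w 0.0872 q [ 0.6   0.57 -0.18  0.   -0.81 -0.84]
shift cm [ 0.05 -0.04  0.85] turn [0.002 0.002 0.   ]
```

```bash
python3 -m handwheel '[0,0,0.8,0,0,0,8.7, 0.05,-0.04,0,0,0,0,8.7, 0,0,0,0,0,0,8.7]' >/dev/null;  python3 - <<'E'
from h import *
delta((.5957,.2175,.047),166.6)
for n,r in(("top",(205,185,265,230)),("scene",(320,180,380,225))):
    im=viewer.grab_frame(n)[:,:,::-1]; cv2.imwrite(f"pics/{n}3z.png",cv2.resize(im[r[1]:r[3],r[0]:r[2]],None,fx=10,fy=10,interpolation=cv2.INTER_CUBIC))
E
```

```text
t 7.92 tcp [0.595  0.2171 0.0467] F [-0.  -0.2 -0.6] w 0.0871 q [ 0.61  0.58 -0.19  0.   -0.79 -0.84]
shift cm [-0.06  0.05 -0.03] turn [ 0.001  0.001 -0.   ]
```

View pics/scene3z.png

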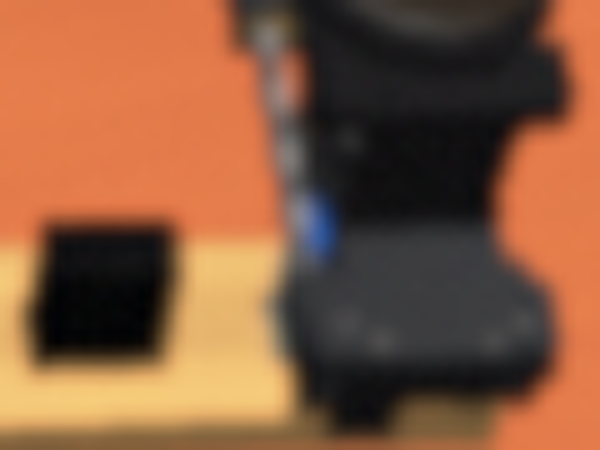

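The fingers straddle the cell, with the front fingertip visible at about (355,220). Now I close.

```bash
python3 -m handwheel '[-0.05,0.05,0,0,0,0,1.5, 0,0,0,0,0,0,1.5, 0,0,0,0,0,0,1.5, 0,0,0,0,0,0,1.5, 0,0,0,0,0,0,1.5, 0,0,0,0,0,0,1.5, 0,0,0,0,0,0,1.5, 0,0,0,0,0,0,1.5, 0,0,0,0,0,0,1.5, 0,0,0,0,0,0,1.5]';python3 -m handwheel '[0,0,0,0,0,0,1.5, 0,0,0,0,0,0,1.5, 0,0,0,0,0,0,1.5]'
```

```text
clock: 9.28
tcp_pos: [0.5964, 0.2177, 0.0468]
tool_rot: [[-0.973, 0.232, 0.003], [0.232, 0.973, 0.001], [-0.003, 0.002, -1.0]]
wrist_force: [4.5, -0.7, 0.1]
width: 0.0236
clock: 9.65
tcp_pos: [0.5964, 0.2177, 0.0468]
tool_rot: [[-0.973, 0.232, 0.003], [0.232, 0.973, 0.001], [-0.003, 0.002, -1.0]]
wrist_force: [5.0, -1.9, -0.9]
width: 0.0239
```

Width is 23.9 mm, so the grip is correct. Lifting.

```bash
python3 -m handwheel '[0,0,-0.5,0,0,0,1.5, 0,0,-1,0,0,0,1.5, 0,0,-1.5,0,0,0,1.5, 0,0,-1.5,0,0,0,1.5, 0,0,-1.5,0,0,0,1.5, 0,0,-2,0,0,0,1.5, 0,0,-2,0,0,0,1.5, 0,0,-2,0,0,0,1.5, 0,0,-2,0,0,0,1.5, 0,0,-2,0,0,0,1.5, 0,0,-1.5,0,0,0,1.5, 0,0,0,0,0,0,1.5]'
python3 - <<'E'
from h import *
delta((.515,-.176,.22),200.9)
for n,r in(("top",(200,175,280,235)),("scene",(310,150,390,210))):
    im=viewer.grab_frame(n)[:,:,::-1]; cv2.imwrite(f"pics/{n}4z.png",cv2.resize(im[r[1]:r[3],r[0]:r[2]],None,fx=8,fy=8,interpolation=cv2.INTER_CUBIC))
E
```

```text
clock: 11.15
tcp_pos: [0.5958, 0.2177, 0.2232]
tool_rot: [[-0.973, 0.232, 0.004], [0.232, 0.973, 0.002], [-0.003, 0.003, -1.0]]
wrist_force: [0.2, 0.1, -0.8]
width: 0.0241
t 11.15 tcp [0.5958 0.2177 0.2232] F [ 0.2  0.1 -0.8] w 0.0241 q [ 0.61  0.41  0.    0.   -1.16 -0.84]
shift cm [ -1.27 -40.17   0.2 ] turn [ 0.002  0.004 -0.599]
```

View pics/scene4z.png

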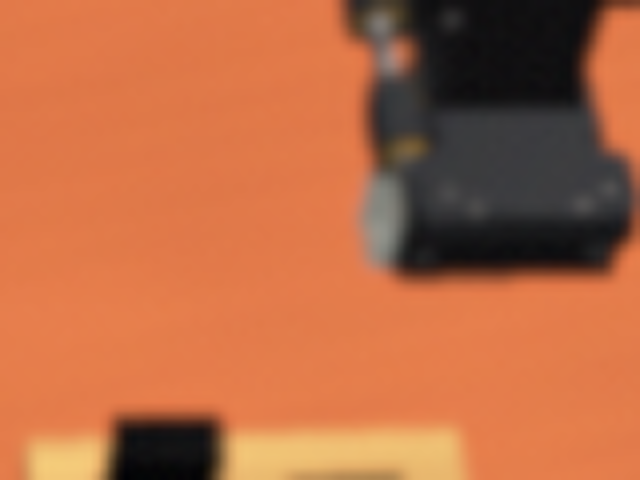

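The cell is in the gripper, with its frosted side showing at about (358,177), and the pocket is empty. I travel high to above the gap, then turn.

```bash
python3 -m handwheel '[-0.1,-1.5,0,0,0,0,1.5, -0.1,-3,0,0,0,0,1.5, -0.1,-4,0,0,0,0,1.5, -0.1,-4,0,0,0,0,1.5, -0.1,-4,0,0,0,0,1.5, -0.1,-4,0,0,0,0,1.5, -0.1,-4,0,0,0,0,1.5, -0.1,-4,0,0,0,0,1.5, -0.1,-4,0,0,0,0,1.5, -0.1,-4,0,0,0,0,1.5, -0.1,-2.5,0,0,0,0,1.5, -0.1,-1.2,0,0,0,0,1.5]' | grep width
python3 -m handwheel '[0,0,0,0,0,-0.1,1.5, 0,0,0,0,0,-0.1,1.5, 0,0,0,0,0,-0.1,1.5, 0,0,0,0,0,-0.1,1.5, 0,0,0,0,0,-0.1,1.5, 0,0,0,0,0,-0.1,1.5, 0,0,0,0,0,0,1.5, 0,0,0,0,0,0,1.5]'
python3 - <<'E'
from h import *
delta((.515,-.176,.115),200.9)
for n,r in(("top",(275,180,355,240)),("scene",(180,150,280,225))):
    im=viewer.grab_frame(n)[:,:,::-1]; cv2.imwrite(f"pics/{n}5z.png",cv2.resize(im[r[1]:r[3],r[0]:r[2]],None,fx=8,fy=8,interpolation=cv2.INTER_CUBIC))
E
```

```text
width: 0.0235
clock: 13.75
tcp_pos: [0.5137, -0.1763, 0.221]
tool_rot: [[-0.934, -0.357, 0.001], [-0.357, 0.934, 0.001], [-0.001, 0.0, -1.0]]
wrist_force: [-1.0, -1.3, -0.9]
width: 0.0236
t 13.75 tcp [ 0.5137 -0.1763  0.221 ] F [-1.  -1.3 -0.9] w 0.0236 q [-0.03  0.26 -0.22 -0.   -1.09  0.4 ]
shift cm [-0.12 -0.02 10.6 ] turn [0.    0.001 0.   ]
```

View pics/scene5z.png

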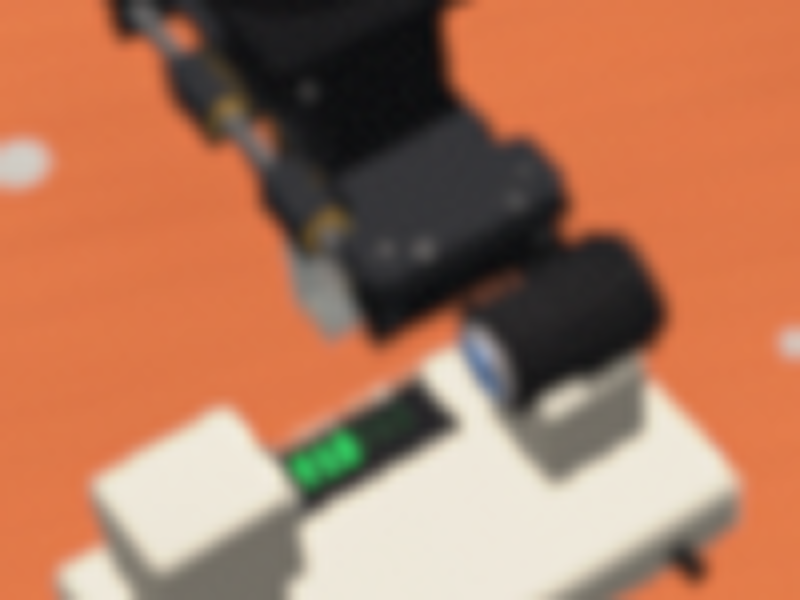

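View pics/top5z.png

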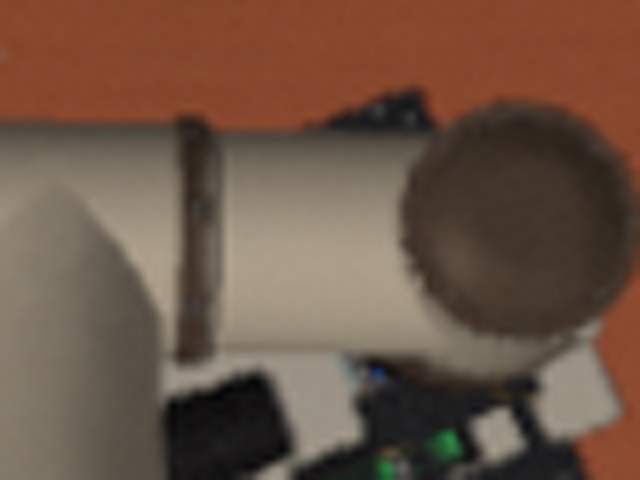

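```bash
python3 - <<'E'
from h import *
y=np.radians(20.9)
def M(a,b,z): return np.array([.515+np.cos(y)*a-np.sin(y)*b,-.176+np.sin(y)*a+np.cos(y)*b,z])
print('lens pred scene',proj("scene",[M(0,.045,.11)]).round(1),'recv win pred top',proj("top",[M(0,-.045,.11)]).round(1))
# measured lens: bluish blob in scene; lamp tube silhouette axis in top
for n in("scene","top"):
    im=cv2.imread(f"pics/{n}0.png"); 
    if n=="scene":
        U=im[180:210,230:255]; U=cv2.resize(U,None,fx=8,fy=8,interpolation=cv2.INTER_CUBIC); h=cv2.cvtColor(U,cv2.COLOR_BGR2HSV)
        m=cv2.inRange(h,(95,40,60),(135,255,255)); ys,xs=np.nonzero(m); px=((xs.mean()+.5)/8-.5+230,(ys.mean()+.5)/8-.5+180); print('lens',px,len(xs))
    else:
        U=im[210:235,322:340]; print(U.sum(2)[::2,::2]//3)
P=onz("scene",[px],.11)[0]-[.515,-.176]; print('lens in meter frame',np.cos(y)*P[0]+np.sin(y)*P[1],-np.sin(y)*P[0]+np.cos(y)*P[1])
E
```

```text
lens pred scene [[240.  195.7]] recv win pred top [[331.4 221.8]]
lens (np.float64(239.9500442739079), np.float64(195.5595484061393)) 847
[[ 93 113 136 143 143 143 142 142 143]
 [139 142 142 143 144 142 142 114 121]
 [144 143 143 143 144 116 137 141 143]
 [143 143 144 144 120 151 144 144 143]
 [144 144 143 144  70 116 146 145 144]
 [144 143 145 144  67  53 153 146 145]
 [144 144 145 144 126  24 122 147 145]
 [145 144 144 144 144  59  88 150 148]
 [144 144 145 145 145 139 106 126 107]
 [146 145 143 145 144 144 139 132 145]
 [146 143 145 138 100  72 146 146 120]
 [145 134  76  32  20  34 130 145 137]
 [ 48  21  30  44  65  24  98 146 146]]
lens in meter frame -0.0004163164541866153 0.04502350927803077
```

The lens (239.95,195.6) and receiver window (331.4,222) land within 0.5 mm and about 1 px of prediction, so I trust the meter pose. Descending slowly.

```bash
python3 -m handwheel '[-0.12,-0.02,0.5,0,0,0,1.5, 0,0,1,0,0,0,1.5, 0,0,1,0,0,0,1.5, 0,0,1,0,0,0,1.5, 0,0,1,0,0,0,1.5, 0,0,0.5,0,0,0,1.5, 0,0,0,0,0,0,1.5, 0,0,0,0,0,0,1.5]' | grep -E 'width|force'; python3 -c "
from h import *
delta((.515,-.176,.115),200.9)"
```

```text
wrist_force: [-1.0, -0.0, -1.4]
width: 0.0238
t 14.85 tcp [ 0.5154 -0.1762  0.1715] F [-1.  -0.  -1.4] w 0.0238 q [-0.03  0.31 -0.29 -0.   -0.97  0.4 ]
shift cm [0.04 0.04 5.65] turn [-0.     0.002  0.001]
```

```bash
python3 -m handwheel '[0,0,0.7,0,0,0,1.5, 0,0,0.8,0,0,0,1.5, 0,0,0.8,0,0,0,1.5, 0,0,0.8,0,0,0,1.5, 0,0,0.8,0,0,0,1.5, 0,0,0.8,0,0,0,1.5, 0,0,0.6,0,0,0,1.5, 0,0,0.3,0,0,0,1.5, 0,0,0,0,0,0,1.5, 0,0,0,0,0,0,1.5]' | grep -E 'width|force'; python3 - <<'E'
from h import *
delta((.515,-.176,.115),200.9)
for n,r in(("top",(275,180,355,240)),("scene",(180,150,280,225))):
    im=viewer.grab_frame(n)[:,:,::-1]; cv2.imwrite(f"pics/{n}6.png",im); cv2.imwrite(f"pics/{n}6z.png",cv2.resize(im[r[1]:r[3],r[0]:r[2]],None,fx=8,fy=8,interpolation=cv2.INTER_CUBIC))
E
```

```text
wrist_force: [0.8, 0.5, -1.3]
width: 0.024
t 16.1 tcp [ 0.5154 -0.1762  0.1154] F [ 0.8  0.5 -1.3] w 0.024 q [-0.03  0.37 -0.36 -0.   -0.84  0.4 ]
shift cm [0.03 0.03 0.04] turn [-0.     0.002  0.001]
```

View pics/scene6z.png

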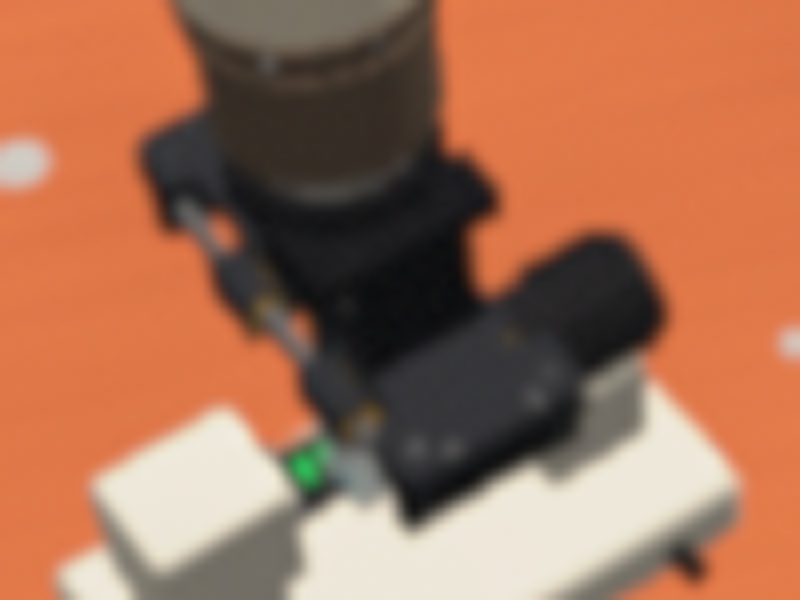

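View pics/top6z.png

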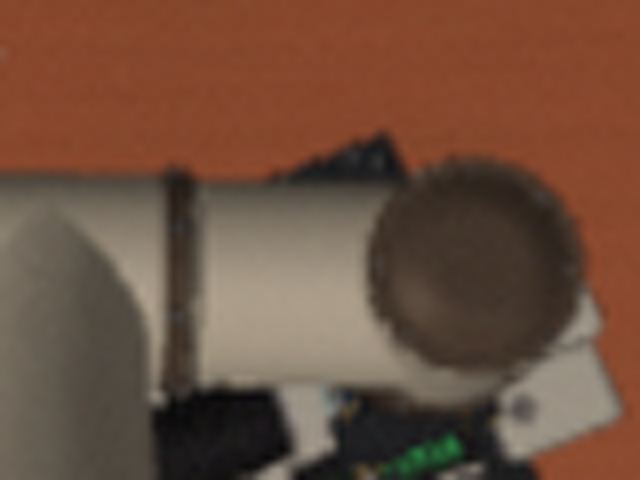

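```bash
python3 -m handwheel '[0,0,0,0,0,0,1.5, 0,0,0,0,0,0,1.5, 0,0,0,0,0,0,1.5]'; python3 - <<'E'
from h import *
y=np.radians(20.9)
def M(a,b,z): return np.array([.5154+np.cos(y)*a-np.sin(y)*b,-.1762+np.sin(y)*a+np.cos(y)*b,z])
for q in [(.012,-.022,.0805),(-.012,-.022,.0805),(.012,-.022,.1405),(-.012,-.022,.1405)]: print(q,((proj("scene",[M(*q)])[0]-[180,150]+.5)*8).round())
delta((.515,-.176,.1148),200.9)
E
```

```text
clock: 16.58
tcp_pos: [0.5152, -0.1761, 0.1152]
tool_rot: [[-0.934, -0.358, 0.001], [-0.358, 0.934, 0.001], [-0.001, 0.0, -1.0]]
wrist_force: [-0.4, -0.2, -1.6]
width: 0.0238
(0.012, -0.022, 0.0805) [361. 519.]
(-0.012, -0.022, 0.0805) [328. 477.]
(0.012, -0.022, 0.1405) [344. 428.]
(-0.012, -0.022, 0.1405) [310. 385.]
t 16.57 tcp [ 0.5152 -0.1761  0.1152] F [-0.4 -0.2 -1.6] w 0.0238 q [-0.03  0.37 -0.36 -0.   -0.84  0.4 ]
shift cm [0.01 0.02 0.04] turn [0.    0.001 0.001]
```

The visible cell corner, at about (225,213) in the scene view, agrees to roughly 1–2 px with where the cell should be. The readings are steady, so I hand in.

```bash
python3 -c "
from plant import ticket
print(ticket.job_done())"
```

```text
the job is handed in; nothing more can be done
None
```

I pressed the stopper home in the rack, gripped the cell by its frosted faces and handed the job in holding it in the middle of the meter gap, at about 16.6 s. No verdict is reported.

- **Stopper:** the fingers met it near TCP z = 0.103 m and hit a hard stop at 0.0975 m (home should be 0.097 m), with the force rising to 16 N. The picture taken afterwards showed it flush on the cell.
- **Grip:** the opening stayed at 23.5 to 24.1 mm from grasp to hand-in, matching the 24 mm between the frosted faces. While closing in the rack there was a side load of about 5 N; it was gone after the lift.
- **Final pose:** the TCP was within 0.5 mm and 0.1° of the target, tool vertical. The target used the meter's measured pose: (515, −176) mm, yaw 20.9°. The lamp lens matched that pose to 0.5 mm. The wrist force was about 1.6 N downward and showed no sign of contact.

**Less certain:** the gripper hides most of the cell in the last pictures. The one visible corner appeared about 1–2 px (3–6 mm) above where I predicted it, within the 10 mm height tolerance. Its height otherwise rests on the grasp geometry. I saw no sign of anything else being moved, but I did not measure those objects at the end.

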